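Put a hanging nut driver away in the bench drawer

TASK

Put the red nut driver away in the top drawer of the orange cabinet: lift it up and off its peg, lay it flat on the green mat and let go of it, then take it up again from above and lay it flat in the drawer's empty front compartment, along the compartment's length, and leave that drawer open by at least 10 cm. Set it down both times without letting it drop, and leave the other two drivers, the meter on the cabinet and the solder spool on the mat where they are.

Things in the scene. Friction and masses are not known exactly. Their poses are not given: they have to be found in the camera images.
- red_driver: Red nut driver, 194 mm, 160 g, hung upright. Origin: centre of its handle, 26 (x) x 30 (y) x 100 mm (z -50 to 50). z runs along it to the black loop (up while hung): 10 mm thick in x, 36 wide in y; window 24 wide, z 50 to 86; top bar to 94. The peg passes through it along x, under the bar. Shank 8 mm diameter, socket 16 mm, ending at z -100. Laid flat, its origin is 13 mm up.
- blue_driver: Blue nut driver hanging on one of the rack's three pegs (which peg varies); same shape and size as the red one. Leave it hanging.
- green_driver: Green nut driver hanging on one of the rack's three pegs (which peg varies); same shape and size as the red one. Leave it hanging.
- rack: Fixed open tool stand, 260 mm wide, 260 tall. Origin on the table; its front faces its own -x. 12 mm base plate x -180 to 70; two posts at y +-122 carry a dark rail z 220 to 256, front at x -80. Orange pegs at y -70, 0, 70, 10 wide, z 232 to 240, from the rail to x -157; the tip (x -157 to -149) turns up 12 mm above the peg. Drivers hang at x about -130, axes as the rack's.
- cabinet: Fixed orange bench cabinet with two black drawers, one above the other, 220 mm deep (x), 270 mm wide (y), 150 mm tall. Origin: centre of its underside; the drawers' front faces at x = -110 mm, facing its own -x. Rack and cabinet may change sides.
- cabinet_drawer0 (a joint): Opening of the cabinet's top drawer in m: 0 shut, 0.15 fully open. It slides along the cabinet's own -x.
- cabinet_drawer0_handle (a point): Middle of the top drawer's steel bar handle: 11 mm diameter, 120 mm long along the cabinet's y, 35 mm in front of the drawer's face, 38 mm below the cabinet's top; two posts 51 mm either side of the middle. Moves with the drawer.
- tray (a point): Centre of the floor of the top drawer's front compartment, 92 mm (x) by 228 mm (y, its length), open at the top. Axes as the cabinet's; moves with the drawer; at x = -42 mm minus the opening in the cabinet's frame, 85 mm above the table. Side walls 43 mm high, drawer face 52 mm, divider at the back 36 mm.
- mat: Green mat, fixed, 280 mm (x) by 200 mm (y), 2 mm thick, lying on the table between rack and cabinet. Origin: centre of its underside.
- spool: Blue-flanged solder spool standing on the mat, 60 mm diameter, 42 mm tall. Origin: centre of its underside. Leave it there.
- meter: Orange multimeter, 130 x 72 x 34 mm, lying on top of the cabinet. Origin: centre of its underside. Leave it there.

How it is judged (in metres and radians):
On the way:
1. the red driver lies flat on the green mat, let go and at rest (x of red_driver in the frame of mat between -0.14 and 0.14 m and y of red_driver in the frame of mat between -0.1 and 0.1 m and z of red_driver in the frame of mat below 0.025 m and angle between red_driver's own z axis and vertical between 1.37 and 1.77 rad and linear speed of red_driver below 0.03 m/s and angular speed of red_driver below 0.3 rad/s and contact force between red_driver and the fingers below 0.05 N and contact force between red_driver and mat above 0.3 N), for 0.2 s.
At the end, for the whole second after the job is handed in: Red driver at rest on the front compartment's floor: level and along its length within 0.2 rad, its centre within 34 mm across and 22 mm along of the middle; top drawer open over 95 mm; blue and green drivers, meter and spool within 30 mm of their starts (x of red_driver in the frame of tray between -0.034 and 0.034 m and y of red_driver in the frame of tray between -0.022 and 0.022 m and z of red_driver in the frame of tray between 0.005 and 0.022 m and angle between red_driver's own z axis and vertical between 1.37 and 1.77 rad and angle between the z axis of red_driver and the y axis of tray, either way round below 0.2 rad and linear speed of red_driver below 0.03 m/s and angular speed of red_driver below 0.3 rad/s and value of joint cabinet_drawer0 above 0.095 m and distance of each of blue_driver, green_driver, meter, spool from where it was at the start of the episode below 0.03 m); the robot touches nothing.
It fails at once if the blue driver is moved by more than 30 mm (distance of blue_driver from where it was at the start of the episode above 0.03 m).
It fails at once if the green driver is moved by more than 30 mm (distance of green_driver from where it was at the start of the episode above 0.03 m).
It fails at once if the meter is moved by more than 30 mm (distance of meter from where it was at the start of the episode above 0.03 m).
It fails at once if the spool is moved by more than 30 mm (distance of spool from where it was at the start of the episode above 0.03 m).
It fails at once if the red driver is dropped (falls free faster than 0.8 m/s) (linear speed of red_driver above 0.8 m/s and contact force between red_driver and the fingers below 0.05 N).
It also fails if it takes over 72 s, if anything falls off the work surface, if the arm or the gripper's body presses on something with over 40 N, if the wrist force passes 120 N, or if a joint passes its speed limit or range.

ROBOT

A 7-joint arm with a two-finger parallel gripper is mounted at the origin on the work surface. World frame = base frame: x ahead of the robot, y to its left, z up, the work surface at z = 0. Lengths are in mm, angles in rad, forces in N, time in s.
With the tool pointing down it reaches from about 400 to 900 mm from the base axis. Payload 5.6 kg.
Tool frame: the origin (TCP) lies midway between the tips of the shut fingers; the grasp point (between the pads) lies 19 mm behind it; z points along the fingers, y is the line along which they close (so a half turn about z gives the same grasp; the last joint's range is limited). The gripper opens to 92 mm and grips with 3 to 60 N. Pads are 20 mm wide; open, the fingers measure 128 mm over their backs; the gripper's body (75 mm by 189 mm) begins 69 mm behind the grasp point.
Start: joints at [-1.357, 0.468, -0.012, 1.603, 0.006, 1.071, -0.056], TCP at [165.133, 628.681, 214.592] pointing down, gripper open.
Joint ranges: [-2.53, 2.53], [-0.31, 2.02], [-1.57, 1.55], [0.28, 2.44], [-1.29, 4.43], [0.15, 1.84], [-2.92, 2.92]. Speed limits (rad/s): [2.57, 2.57, 3.14, 3.14, 3.14, 3.14, 3.14].

INTERFACE

Orientations are given as a rotation vector (axis times angle).
In Python, from cell import robot, grip, kin, viewer gives the robot as it stands. Calls block until the motion is done:
- robot.movep(position, orientation): joint-space move of the TCP to a pose.
- robot.servo_line(position, feed=150, rotation=None): straight line of the TCP; rotation=None keeps the orientation; feed is the mean speed in mm/s.
- robot.goto_joints(angles): joint-space move.
- grip(opening, newtons=None): opening from 0.0 (shut) to 1.0 (fully open); newtons is the grip in N (None keeps the last); returns when the fingers have stopped.
- robot.hold(seconds).
- kin.ik(position, orientation): joint angles nearest the present ones, or None.
- robot.observe(): the state.
- viewer.read_camera(name): name is "scene" or "top" or "wrist"; returns the picture (420x560x3 uint8, red, green, blue); there is no depth.
- viewer.camera_info(name): a dict with "camera_matrix" (3x3 intrinsics, pixels), "k1" (the pictures are not rectified: a ray, as slopes to the right and down, at radius r is drawn at 1 + k1 r^2 times it, then the intrinsics apply), "R" (3x3) and "t" (3): a world point X has camera coordinates R X + t. Camera axes: x right, y down, z forward; pixel columns grow to the right and rows downward; lengths in mm; the calibration is good to about 2 mm. A picture is of the moment at which its call begins: read the wrist's pose just before it. camera_info takes no time and is no camera call; for the wrist camera it gives the pose at the moment of the call.
A pose or a line that the arm cannot do raises robot.IKError and nothing moves.
- robot.job_done(): hands the job in; it is judged then, once.
Trained networks look in the newest picture that a camera, given by its name, has taken for a name from the list of things; names that differ only in an ending like _2 or _b are one class to them, and where a whole thing is asked for, a point or a joint stands for the part that bears it (a point fixed in the world has none). Each returns a list of dicts, best first, with "confidence" (0 to 1); they miss things now and then, are a little off and sometimes report something else, mostly with a low value. They report only what shows in the picture. A call takes as long as a camera call.
- viewer.silhouettes(name, camera): "mask" (420x560 bool, what is visible of it).
- viewer.pinpoint(name, camera): "at" ([x, y, z] in mm, in the coordinates of the camera as it stood for that picture, good to about 4 mm: a listed point, or the origin of a listed thing).
The state is a dict: "t": time; "joints": joint angles; "joint_velocities": joint speeds; "joint_torque": joint torques, N m; "tcp_pos": TCP position; "tcp_rot": TCP orientation; "contact_force": force on the tool from outside, world axes, zero at the start; "wrist_torque": the same for the moment, N m; "grip_width": opening from 0.0 (shut) to 1.0 (fully open); "grip_force": force on a finger pad.
Only numpy, scipy, OpenCV 4.12 (cv2) and the standard library are available. Lean on these libraries where they do the work, as an engineer would, in place of code of your own. Each camera call takes 0.05 s, during which the arm holds its last target. There are 200 camera calls.

## Working session

There is one attempt and no reset: what is moved stays moved. The work goes in short steps, each a Python script; the robot and the scene stay as the last script left them, time stands still between calls to the robot, and variables do not carry over. Pictures are saved under pics/ and viewed, at most 10 in all, crops included, and the job is handed in when it is done.

```bash
mkdir -p pics; ls
cat > h.py <<'E'
import numpy as np, cv2
from cell import robot, grip, kin, viewer
from scipy.spatial.transform import Rotation as Ro
def world(cam, p):
    i=viewer.camera_info(cam); return np.array(i["R"]).T@(np.array(p)-np.array(i["t"]))
def pin(n,cam):
    return [(round(d["confidence"],2),world(cam,d["at"]).round(1)) for d in viewer.pinpoint(n,cam)[:2]]
def proj(cam,X):
    i=viewer.camera_info(cam); c=np.array(i["R"])@np.array(X)+np.array(i["t"])
    s=c[:2]/c[2]; s=s*(1+i["k1"]*(s@s)); K=np.array(i["camera_matrix"]); return (K[:2,:2]@s+K[:2,2])
E
python3 - <<'E'
from h import *
ims=[]
for c in ["scene","top"]:
    im=viewer.read_camera(c); cv2.imwrite(f"pics/{c}0.png",im[:,:,::-1])
    i=viewer.camera_info(c); print(c,(-np.array(i["R"]).T@np.array(i["t"])).round(),np.array(i["R"])[2].round(2), i["k1"])
    for n in ["red_driver","blue_driver","green_driver","rack","cabinet","cabinet_drawer0_handle","tray","mat","spool","meter"]: print(n,pin(n,c))
o=robot.observe(); print(o["t"],o["tcp_rot"])
E
```

```text
pics
scene [1137.  348. 1049.] [-0.46 -0.3  -0.83] -7.282144717016682e-05
red_driver [(0.87, array([ 632.2, -340. ,  156.5]))]
blue_driver [(0.59, array([ 616.5, -198.3,  152.4])), (0.56, array([ 622.2, -270.8,  157.5]))]
green_driver [(0.6, array([ 613.5, -199.7,  153.2])), (0.44, array([ 748.8, -251.3,    2. ]))]
rack [(0.89, array([ 747.3, -250.7,    1. ]))]
cabinet [(0.95, array([713. , 260.5,  -1.8])), (0.23, array([ 618.7, -268.7,  153.5]))]
cabinet_drawer0_handle [(0.6, array([563.3, 239.2, 112.5]))]
tray []
mat [(0.86, array([478. , -12.6,  -1.4]))]
spool [(0.69, array([598. , -43.2,   3.7]))]
meter [(0.87, array([719.2, 281.9, 153.6]))]
top [ 410.   21. 1082.] [ 0.2  -0.03 -0.98] -0.07818762577693722
red_driver [(0.67, array([ 628.6, -338.8,  157.1]))]
blue_driver [(0.65, array([ 624.8, -269.3,  156.1]))]
green_driver [(0.72, array([ 611.9, -205.7,  150.9])), (0.27, array([717.7, 281.4, 151.9]))]
rack [(0.7, array([ 752.1, -255.3,    2.7]))]
cabinet [(0.71, array([7.196e+02, 2.573e+02, 4.000e-01]))]
cabinet_drawer0_handle [(0.9, array([567.5, 238.1, 112.3])), (0.45, array([718.5, 254.2,  -0.8]))]
tray [(0.86, array([670.1, 250.7,  85. ]))]
mat [(0.57, array([476.9, -13.3,  -2.6]))]
spool [(0.67, array([ 6.016e+02, -4.510e+01,  4.000e-01]))]
meter [(0.61, array([718.9, 280.6, 147.9])), (0.36, array([ 630.7, -342.8,  153.7]))]
1.1 [4.02368196e-01 3.11570251e+00 3.32163331e-05]
```

View pics/scene0.png

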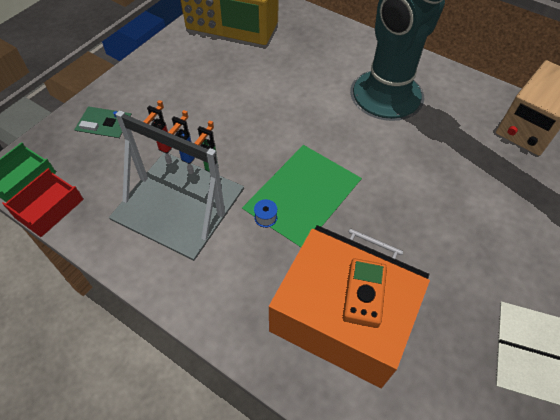

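View pics/top0.png

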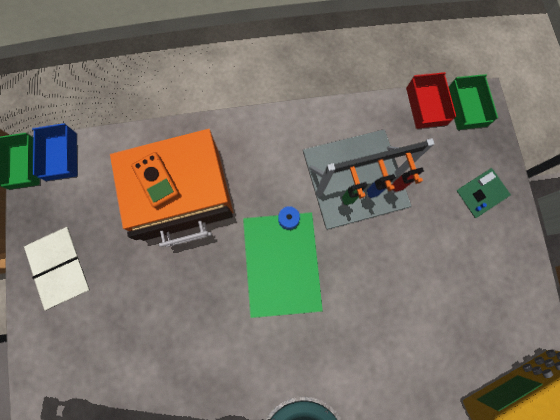

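Red hangs on the peg farthest right (about pixel 415,178 in top). Green is nearest the mat, the spool is at the mat's far end (289,217), and the cabinet is on the left with its handle at (186,237). Next I'll fit the poses, check the overlay and check reachability.

```bash
cat >> h.py <<'E'
def rot(z,y):
    z=np.array(z,float);z/=np.linalg.norm(z); y=np.array(y,float); y-=z*(z@y); y/=np.linalg.norm(y)
    return Ro.from_matrix(np.c_[np.cross(y,z),y,z]).as_rotvec()
def fr(p,yaw):
    R=Ro.from_euler('z',yaw).as_matrix(); p=np.array(p,float)
    return (lambda v: p+R@np.array(v,float)), (lambda v: R@np.array(v,float))
E
cat > p.py <<'E'
from h import *
RK,RKd=fr([749.7,-253,0],.130); CB,CBd=fr([716,258.5,0],.133)
E
python3 - <<'E'
from p import *
for c in ["top","scene"]:
    im=viewer.read_camera(c)[:,:,::-1].copy()
    def L(F,*pts):
        q=[tuple(proj(c,F(p)).round().astype(int).tolist()) for p in pts]
        for a,b in zip(q,q[1:]): cv2.line(im,a,b,(255,255,0),1)
    L(CB,[-110,-135,150],[110,-135,150],[110,135,150],[-110,135,150],[-110,-135,150]); L(CB,[-145,-60,112],[-145,60,112])
    L(RK,[-180,-130,12],[70,-130,12],[70,130,12],[-180,130,12],[-180,-130,12]); 
    for y in(-70,0,70): L(RK,[-80,y,240],[-157,y,240])
    L(RK,[-80,-130,256],[-80,130,256])
    M,_=fr([477.5,-13,2],0); L(M,[-140,-100,0],[140,-100,0],[140,100,0],[-140,100,0],[-140,-100,0])
    s=im[110:330,100:460] if c=="top" else im[90:390,60:440]
    cv2.imwrite(f"pics/ov_{c}.png",cv2.resize(s,None,fx=2,fy=2))
# IK checks
def t(n,p,o): q=kin.ik(p,o); print(n,np.array(p).round(),None if q is None else np.round(q,2))
o=rot(RKd([1,0,0]),RKd([0,1,0]))
for s in (1,-1):
    o=rot(RKd([1,0,0]),RKd([0,s,0]))
    for x in (-300,-200,-122): t("grasp",RK([x,-70,154]),o)
    t("mat",[450,0,60],rot([0,0,-1],[0,s,0]))
    for dx in (0,-140): t("handle",CB([-145+dx+6,0,106]),rot(CBd([1,0,-1]),CBd([s,0,s])))
    t("tray",CB([-182,0,95]),rot([0,0,-1],CBd([s,0,0])))
E
```

```text
grasp [ 461. -361.  154.] [ 2.11  1.47 -1.11  2.15 -1.22  0.44 -1.73]
grasp [ 560. -348.  154.] [ 1.03  0.91 -0.08  2.13  4.26  1.47 -1.63]
grasp [ 638. -338.  154.] [ 0.7   0.93  0.14  2.07  4.05  1.57 -1.76]
mat [450   0  60] [-0.36  0.39  0.34  2.21 -0.24  0.57  1.73]
handle [578. 240. 106.] [ 0.28  0.81 -1.11  2.26  2.09  1.   -2.11]
handle [439. 222. 106.] None
tray [536. 234.  95.] [-0.8   0.53  0.43  1.88 -0.3   0.79 -0.07]
grasp [ 461. -361.  154.] [ 2.11  1.47 -1.11  2.15 -1.22  0.44  1.41]
grasp [ 560. -348.  154.] [0.59 0.98 0.43 2.16 4.07 1.84 1.33]
grasp [ 638. -338.  154.] [0.46 0.99 0.43 2.08 3.92 1.75 1.24]
mat [450   0  60] [-0.84  0.55  0.95  2.23 -0.73  0.7  -0.94]
handle [578. 240. 106.] [-0.61  0.44 -0.02  2.31  2.31  0.48  0.42]
handle [439. 222. 106.] None
tray [536. 234.  95.] [-0.29  0.52 -0.23  1.85  0.16  0.79  2.67]
```

View pics/ov_top.png

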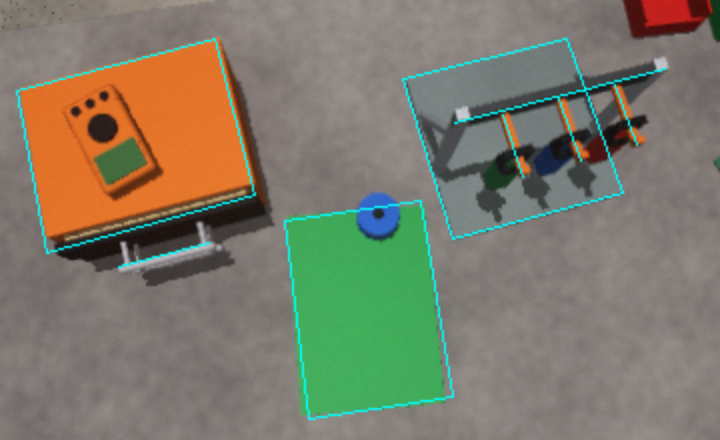

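View pics/ov_scene.png

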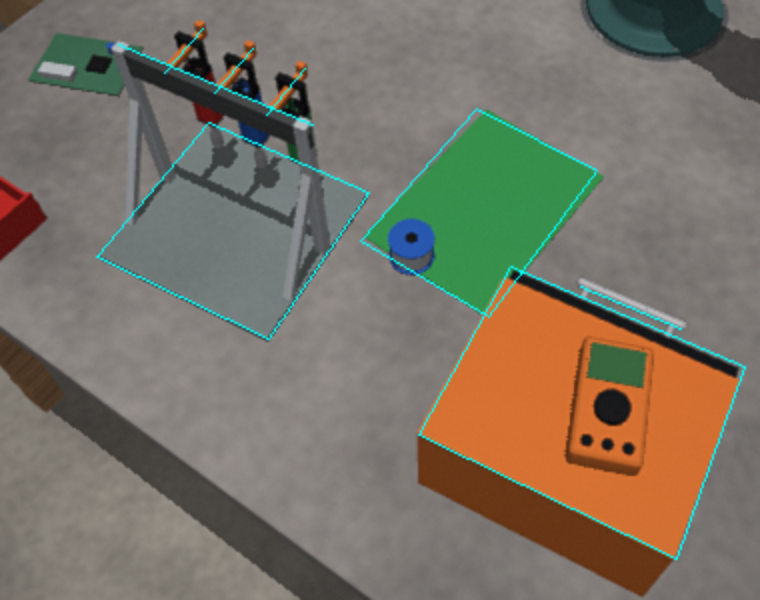

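The overlay fits to within a few mm for rack, cabinet and mat. The handle bar sits about 5 mm further out than the model for a shut drawer. The level grasp only solves in a flipped wrist branch, so I'll check tilted options.

The plan is to open the drawer first, with the tool tilted 15°. I'll go above the handle and check it with the wrist camera.

Run:
```python
from p import *
robot.servo_line([165,629,320],feed=250)
B=np.radians(15); s,c=np.sin(B),np.cos(B); o=rot(CBd([s,0,-c]),CBd([c,0,s]))
robot.movep(CB([-230,0,320]),o)
viewer.read_camera("wrist"); print(pin("cabinet_drawer0_handle","wrist"),pin("cabinet","wrist"), pin("meter","wrist"))
im=viewer.read_camera("wrist"); cv2.imwrite("pics/w1.png",im[:,:,::-1])
print(CB([-145,0,112]),[proj("wrist",CB([-x,y,112])).round() for x in(145,150) for y in (-60,60)], robot.observe()["t"],robot.observe()["joints"])
```

```text
[(0.67, array([571.1, 234.8, 114.6]))] [(0.96, array([ 7.235e+02,  2.533e+02, -2.000e-01]))] [(0.8, array([721.7, 278.1, 148. ]))]
[572.28056317 239.27180513 112.        ] [array([299., 223.]), array([301., 136.]), array([296., 223.]), array([297., 136.])] 3.8833 [-0.98066917  0.02506013  0.4267597   1.95721678  0.12001546  0.92554147
 -0.48201022]
```

View pics/w1.png

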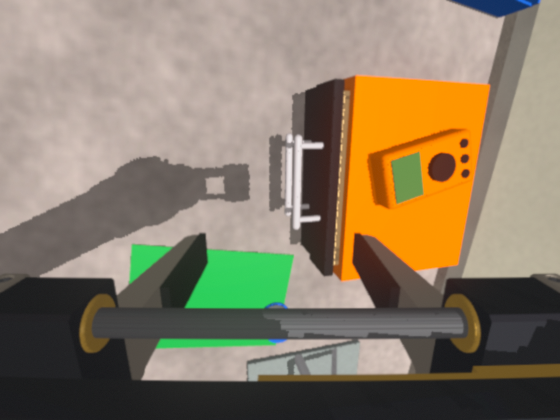

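The bar is at column 297 in the wrist view, rows 136–229, which puts it at cabinet x ≈ -148, so I'll use that.

Run:
```python
from p import *
B=np.radians(15); s,c=np.sin(B),np.cos(B); o=rot(CBd([s,0,-c]),CBd([c,0,s])); tz=np.array([s,0,-c])
bar=np.array([-149.5,-2,112])
grip(0.25)
f0=np.array(robot.observe()["contact_force"])
robot.movep(CB(bar-110*tz),o)
robot.servo_line(CB(bar-30*tz),feed=150); 
robot.servo_line(CB(bar+8*tz),feed=60); print(robot.observe()["contact_force"]-f0)
grip(0,20); ob=robot.observe(); print(ob["grip_width"]*92,ob["grip_force"],ob["contact_force"]-f0)
p=CB(bar+8*tz)+CBd([-132,0,0])
robot.servo_line(p,feed=80); ob=robot.observe(); print(ob["grip_width"]*92,ob["contact_force"]-f0)
grip(0.25); robot.servo_line(p-CBd(tz)*130,feed=200)
viewer.read_camera("top"); print([pin(n,"top") for n in("tray","cabinet_drawer0_handle","cabinet")])
cv2.imwrite("pics/top2.png",viewer.read_camera("top")[:,:,::-1])
print(CB([-42-130,0,85]),CB([-145-130,0,112]),robot.observe()["t"])
```

```text
[-0.23277289 -1.63475219  0.5602303 ]
10.295120854361162 19.999427497386932 [ 0.94774114 -0.45669797  1.21135637]
10.247427282748768 [-0.82915729  4.3212039   1.40919965]
[[(0.61, array([539.7, 232. ,  84.8]))], [(0.59, array([436.8, 225. , 112.3]))], [(0.93, array([719.7, 255.7,   1.1]))]]
[545.51901287 235.69138264  85.        ] [443.42865429 222.03273387 112.        ] 10.5583
```

The drawer is open by about 135 mm. Next I'll fit a forward-kinematics model from `kin.ik` samples so I can choose wrist branches and check joint paths.

```bash
cat > fk.py <<'E'
import numpy as np
from scipy.spatial.transform import Rotation as Ro
from scipy.optimize import least_squares
LO=np.array([-2.53,-.31,-1.57,.28,-1.29,.15,-2.92]);HI=np.array([2.53,2.02,1.55,2.44,4.43,1.84,2.92])
def fkp(p,q):
    R=Ro.identity(); t=np.zeros(3)
    for i in range(7):
        w=p[6*i:6*i+3]; c=p[6*i+3:6*i+6]*1000; A=Ro.from_rotvec(w/np.linalg.norm(w)*q[i])
        t=t+R.apply(c-A.apply(c)); R=R*A
    return t+R.apply(p[42:45]*1000), R*Ro.from_rotvec(p[45:48])
try: P=np.load("fk.npy")
except Exception: P=None
def fk(q): return fkp(P,q)
def solve(pos,rv,seed,n=40,rng=np.random.default_rng(0),lo=LO+.03,hi=HI-.03):
    """all distinct solutions, nearest to seed first"""
    T=Ro.from_rotvec(rv); out=[]
    def f(q,w=0):
        t,R=fk(q); return np.r_[(t-pos)/300,(R*T.inv()).as_rotvec(),.002*(q-seed)]
    for k in range(n):
        x0=np.clip(seed,lo,hi) if k==0 else rng.uniform(lo,hi)
        r=least_squares(f,x0,bounds=(lo-1e-6,hi+1e-6))
        if np.linalg.norm(r.fun[:3])*300<4 and np.linalg.norm(r.fun[3:6])<.02 and not any(np.abs(r.x-o).max()<.15 for o in out): out.append(r.x)
    return sorted(out,key=lambda q:np.abs(q-seed).max())
E
cat > fit.py <<'E'
from h import *; import fk
rng=np.random.default_rng(1); D=[]
while len(D)<120:
    r,a=rng.uniform(350,800),rng.uniform(-1.4,1.4); p=[r*np.cos(a),r*np.sin(a),rng.uniform(50,700)]
    o=(Ro.from_rotvec([np.pi,0,0])*Ro.from_rotvec(rng.normal(0,.8,3))).as_rotvec()
    q=kin.ik(p,o)
    if q is not None: D.append((np.array(q),np.array(p),Ro.from_rotvec(o)))
ob=robot.observe(); 
z=[0,0,-1];y=[0,1,0]; x0=[]
for ax,h in zip([z,y,z,y,z,y,z],[.3,.3,.3,.7,.7,1.1,1.1]): x0+=ax+[0,0,h]
x0=np.array(x0+[0,0,1.35]+[0,0,0.])
def res(x):
    e=[]
    for q,p,R in D:
        t,Q=fk.fkp(x,q); e+=list((t-p)/300)+list((Q*R.inv()).as_rotvec())
    return np.r_[e,1e-4*(x-x0)]
r=fk.least_squares(res,x0); print(r.cost,np.abs(r.fun[:-48]).max()); np.save("fk.npy",r.x)
fk.P=r.x; print(fk.fk(ob["joints"])[0],ob["tcp_pos"]); print(r.x[:42].reshape(7,6).round(3),r.x[42:].round(3))
E
time python3 fit.py
```

```text
1.3025434100395831e-08 8.685883678971607e-10
[405.76203002 214.47755901 228.86344638] [405.76203004 214.47755895 228.86344638]
[[ 0.     0.    -1.     0.    -0.     0.3  ]
 [ 0.     1.     0.     0.     0.     0.306]
 [ 0.    -0.    -1.     0.    -0.029  0.3  ]
 [ 0.     1.    -0.     0.    -0.     0.827]
 [ 0.    -0.    -1.    -0.    -0.033  0.7  ]
 [ 0.     1.    -0.     0.    -0.     1.299]
 [ 0.    -0.    -1.    -0.    -0.033  1.1  ]] [-0.    -0.033  1.629 -0.     0.     1.571]
real	0m5.436s
user	0m4.049s
sys	0m0.125s
```

View pics/top2.png

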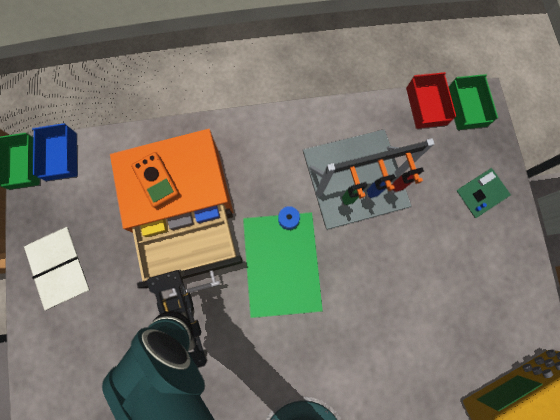

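The FK fit is exact, and the picture shows the drawer open (rows 225–275) with its front compartment empty. Next I'll plan the grasp, retreat and lay paths with clearance checks.

```bash
cat > plan.py <<'E'
from p import *; import fk
def rinv(F,yaw,p): return Ro.from_euler('z',-yaw).apply(np.atleast_2d(p)-F([0,0,0]))
BODY=np.array([[sx*38,sy*95,-z] for sx in(-1,1) for sy in(-1,1) for z in(88,150)]+[[0,sy*40,-10] for sy in(-1,1)]+[[0,0,-200],[0,0,-260]],float)
def pts(q,drv=None):
    t,R=fk.fk(q); X=BODY if drv is None else np.r_[BODY,drv]
    tool=t+R.apply(X)
    # elbow & wrist
    Rr=Ro.from_rotvec([0,0,-q[0]])*Ro.from_rotvec([0,q[1],0]); e=np.array([0,0,306])+Rr.apply([0,0,521])
    w=t+R.apply([0,0,-330]); return tool,np.array([e,(e+w)/2,(2*w+e)/3,w])
def clear(q,drv=None):
    a,l=pts(q,drv); m=1e9
    for X,mg in((a,0),(l,90)):
        m=min(m,X[:,2].min()-mg-15)
        b=np.hypot(X[:,0],X[:,1])-130-mg; b=np.where(X[:,2]<480,b,1e3); m=min(m,b.min())
        for F,yaw,lo,hi in((RK,.13,[-157,-135,0],[80,135,258]),(CB,.133,[-300,-137,0],[112,137,186])):
            Y=rinv(F,yaw,X); d=np.maximum(np.array(lo)-Y,Y-np.array(hi)); m=min(m,(np.linalg.norm(np.maximum(d,0),axis=1)+np.minimum(d.max(1),0)).min()-mg)
    return m
def path(a,b,drv=None,n=25): return min(clear(a+(b-a)*s,drv) for s in np.linspace(0,1,n))
def track(q,p0,o0,p1,o1,n=10):
    S=Ro.from_rotvec(o0); d=(Ro.from_rotvec(o1)*S.inv()).as_rotvec(); Q=[q]
    for s in np.linspace(0,1,n+1)[1:]:
        r=fk.solve(np.array(p0)+(np.array(p1)-p0)*s,(Ro.from_rotvec(d*s)*S).as_rotvec(),Q[-1],n=1)
        if not r or np.abs(r[0]-Q[-1]).max()>.4: return None
        Q.append(r[0])
    return Q
def via(a,b,drv=None,n=400,rng=np.random.default_rng(3)):
    best=(path(a,b,drv),None)
    if best[0]>25: return best
    for _ in range(n):
        v=(a+b)/2+rng.normal(0,.5,7); v=np.clip(v,fk.LO+.05,fk.HI-.05)
        if clear(v,drv)<best[0]: continue
        m=min(path(a,v,drv,12),path(v,b,drv,12))
        if m>best[0]: best=(m,v)
        if m>25: break
    return best
E
cat > pl1.py <<'E'
from plan import *
import pickle,sys
q0=np.array(robot.observe()["joints"]); res=[]
for b in (0,15):
    B=np.radians(b); s,c=np.sin(B),np.cos(B); z=RKd([c,0,-s])
    for sg in (1,-1):
        o=rot(z,RKd([0,sg,0])); g=RK([-130,-70,154])+8*z; Rg=Ro.from_rotvec(o)
        drv=Rg.inv().apply(np.array([RK([-130,-70,154])+[0,0,h] for h in(-100,0,94)])-g)
        pre=g+RKd([-110,0,20])
        for qp in fk.solve(pre,o,q0,n=25):
            T=track(qp,pre,o,g+[0,0,20],o)
            if T is None: continue
            for ya in (0,-.5,.5,-1,1):
                # loop pointing along ya; tool orientation
                _,D=fr([0,0,0],ya); ol=rot(D([-s,0,-c]),D([0,sg,0]))
                for qm in fk.solve(np.array([450,-5,160.]),ol,qp,n=8)[:3]:
                    if track(qm,[450,-5,160],ol,[450,-5,15],ol,5) is None: continue
                    m=path(qp,qm,drv); res.append((m,b,sg,ya,qp,qm,drv))
res.sort(key=lambda r:-r[0]); print(len(res))
for r in res[:6]: print(round(r[0]),r[1:4],r[4].round(2),r[5].round(2))
out=[]
for r in res[:8]:
    v=via(r[4],r[5],r[6]); a=via(q0,r[4]); print(round(v[0]),v[1],round(a[0]),a[1]); out.append((r,v,a))
    if min(v[0],a[0])>20: break
pickle.dump(out,open("pl1.pkl","wb"))
E
time timeout 500 python3 pl1.py
```

```text
34
32 (0, -1, 0.5) [0.68 0.92 0.4  2.2  4.17 1.81 1.36] [ 0.51  0.28 -0.65  2.09  0.23  0.84 -1.34]
30 (0, -1, 0) [0.68 0.92 0.4  2.2  4.17 1.81 1.36] [ 0.36  0.25 -0.48  2.1   0.16  0.83 -1.78]
26 (0, -1, -0.5) [0.68 0.92 0.4  2.2  4.17 1.81 1.36] [ 0.25  0.23 -0.36  2.11  0.11  0.82 -2.24]
24 (15, -1, -1) [0.28 0.94 0.91 2.25 4.13 1.81 1.06] [-0.19  0.31  0.32  2.04 -0.35  1.01 -2.22]
20 (15, -1, -0.5) [0.28 0.94 0.91 2.25 4.13 1.81 1.06] [-0.15  0.34  0.21  1.97 -0.21  1.08 -1.89]
18 (15, -1, 0) [0.28 0.94 0.91 2.25 4.13 1.81 1.06] [-0.13  0.36  0.09  1.95 -0.05  1.1  -1.58]
32 None 63 [ 0.7573848  -0.26        0.68352635  1.93354951  1.97080566  1.16042197
 -0.66759388]
real	0m29.654s
user	0m29.743s
sys	0m0.129s
```

Run:
```python
from plan import *; import pickle
r,v,a=pickle.load(open("pl1.pkl","rb"))[0]; 
grip(0.52)
robot.goto_joints(a[1]); robot.goto_joints(r[4])
ob=robot.observe(); print(ob["t"],ob["tcp_pos"],RK([-240+8,-70,174]))
im=viewer.read_camera("wrist"); print([pin(n,"wrist") for n in("red_driver","blue_driver","green_driver","rack")]); cv2.imwrite("pics/w3.png",im[:,:,::-1])
m=viewer.silhouettes("red_driver","wrist")
if m: yy,xx=np.where(m[0]["mask"]); print(m[0]["confidence"],xx.min(),xx.max(),yy.min(),yy.max())
for h in(-100,-50,50,94): print(h,[proj("wrist",RK([-130,-70+y,154+h])).round() for y in(-15,0,15)])
viewer.read_camera("top"); print(pin("red_driver","top"),RK([-130,-70,154]))
```

```text
18.7333 [ 528.78463805 -352.79265566  174.47323493] [ 528.73203064 -352.48445365  174.        ]
[[(0.97, array([ 627.4, -340.5,  153.1]))], [(0.65, array([ 623.5, -271.5,  155.5]))], [(0.71, array([ 610.9, -203. ,  155.2]))], [(0.58, array([ 750.7, -255.3,    1.9]))]]
0.83 261 300 126 306
-100 [array([293., 313.]), array([279., 313.]), array([265., 313.])]
-50 [array([294., 271.]), array([279., 271.]), array([265., 271.])]
50 [array([296., 175.]), array([280., 175.]), array([263., 174.])]
94 [array([296., 126.]), array([280., 126.]), array([263., 126.])]
[(0.83, array([ 630. , -341.3,  156.8]))] [ 629.8713438 -339.2617711  154.       ]
```

View pics/w3.png

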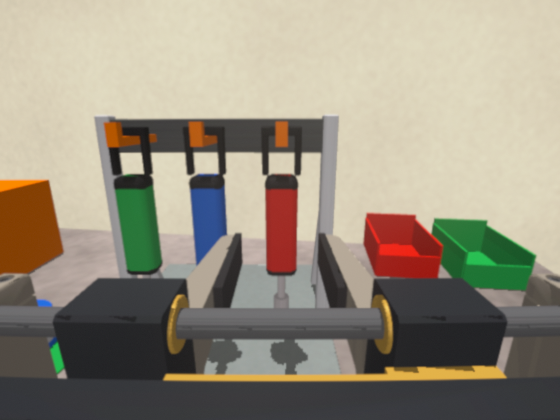

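Red's handle is centred at column 281 and rows 174–272, between the fingers and about 1.5 mm to the -y side of my model. I'll grasp, lift 20 mm and pull back.

Run:
```python
from plan import *
z=RKd([1,0,0]); g=RK([-130,-71.5,154])+8*z; o=rot(z,RKd([0,-1,0]))
robot.servo_line(g+RKd([-105,0,0]),feed=120,rotation=o)
robot.servo_line(g,feed=90); f0=np.array(robot.observe()["contact_force"])
grip(0,35); ob=robot.observe(); print(ob["grip_width"]*92,ob["grip_force"],ob["contact_force"]-f0)
robot.servo_line(g+[0,0,20],feed=50); ob=robot.observe(); print(ob["contact_force"]-f0)
robot.servo_line(g+[0,0,20]+RKd([-55,0,0]),feed=60); print(robot.observe()["contact_force"]-f0)
robot.servo_line(g+[0,0,20]+RKd([-110,0,0]),feed=120); ob=robot.observe(); print(ob["contact_force"]-f0,ob["t"],ob["joints"].round(2),ob["grip_width"]*92)
viewer.read_camera("top"); print([pin(n,"top") for n in("red_driver","blue_driver","green_driver")])
viewer.read_camera("wrist"); print([pin(n,"wrist") for n in("red_driver","blue_driver","green_driver")], ob["tcp_pos"])
```

```text
29.89220153532341 34.989665150642395 [-1.69299872  0.65463419 -0.84186051]
[-1.79241314 -0.41582348 -1.98447364]
[-0.55560903 -0.0769046  -1.06005744]
[-0.56192749 -0.11472105 -1.71408605] 23.4083 [0.72 0.91 0.36 2.19 4.18 1.78 1.37] 29.435999784944897
[[(0.68, array([ 524.8, -354.4,  178.4]))], [(0.8, array([ 628.1, -269.5,  158.3]))], []]
[[(0.86, array([ 521. , -353.4,  171.8]))], [(0.71, array([ 621.6, -267.6,  151.9])), (0.6, array([ 522.8, -351.9,  174. ]))], [(0.72, array([ 609.8, -202.6,  155.1]))]] [ 529.17516132 -354.03493442  174.14446568]
```

Run:
```python
from plan import *; import pickle
r,v,a=pickle.load(open("pl1.pkl","rb"))[0]
q=np.array(robot.observe()["joints"]); print(path(q,r[5],r[6]))
robot.goto_joints(r[5]); ob=robot.observe(); print(ob["t"],ob["tcp_pos"],ob["grip_width"]*92)
_,D=fr([0,0,0],.5); ol=rot([0,0,-1],D([0,-1,0]))
viewer.read_camera("top"); print(pin("red_driver","top"))
robot.servo_line([450,-5,40],feed=150,rotation=ol); robot.servo_line([450,-5,14],feed=50)
robot.hold(.2); f0=np.array(robot.observe()["contact_force"])
for z in np.arange(13,3.4,-1):
    robot.servo_line([450,-5,z],feed=20); robot.hold(.1); f=np.array(robot.observe()["contact_force"])-f0
    print(z,f.round(2))
    if abs(f[2])>2.5: break
print(robot.observe()["t"])
```

```text
32.01469080480582
27.1083 [449.77439985  -5.44612087 159.77354628] 29.89773316816895
[(0.55, array([ 611.4, -205.9,  154.3]))]
13.0 [ 1.21  0.28 -0.44]
12.0 [ 1.96  0.5  -0.66]
11.0 [ 1.22  0.42 -0.58]
10.0 [ 0.89  0.03 -0.39]
9.0 [1.09 0.63 0.55]
8.0 [ 0.82 -0.02 -0.22]
7.0 [ 1.19  0.25 -0.29]
6.0 [-1.53  0.61  9.63]
31.825
```

The driver touched the mat at TCP z ≈ 6, as expected. Now I'll release it, check that it lies flat, and plan the tray leg.

```bash
cat > pl2.py <<'E'
from plan import *; import pickle
q=np.array(robot.observe()["joints"]); _,D=fr([0,0,0],.5); ol=rot([0,0,-1],D([0,-1,0]))
U=track(q,[450,-5,6],ol,[450,-5,240],ol,6)[-1]
drv=Ro.from_rotvec(ol).inv().apply([D([-100,0,9]),D([0,0,9]),D([94,0,9])]); best=[]
for sg in(1,-1):
    o=rot([0,0,-1],CBd([sg,0,0])); t=CB([-178.5,0,0])
    for x in fk.solve(t+[0,0,240],o,U,n=12)[:5]:
        if track(x,t+[0,0,240],o,t+[0,0,88],o,6) is None: continue
        best.append((np.abs(x-U).max(),path(U,x,drv),sg,x))
best.sort(key=lambda b:b[0])
for b in best[:5]: print(b[0].round(2),b[1].round(),b[2],b[3].round(2))
best=[b for b in best if b[1]>20][0]; pickle.dump(best,open("pl2.pkl","wb"))
E
python3 - <<'E'
from h import *
grip(0.47); robot.hold(.4); ob=robot.observe(); print(ob["t"],ob["grip_width"]*92,ob["contact_force"])
im=viewer.read_camera("top"); print(pin("red_driver","top")); cv2.imwrite("pics/top3.png",cv2.resize(im[180:340,200:400,::-1],None,fx=3,fy=3))
viewer.read_camera("scene"); print(pin("red_driver","scene"))
E
python3 pl2.py
```

```text
32.625 43.314841777793646 [0.03766546 0.46260004 0.35912802]
[]
[(0.93, array([454. ,  -3.6,  17.5]))]
0.57 63.0 1 [ 0.17  0.49 -0.86  1.69  0.4   1.15 -0.66]
1.94 -18.0 -1 [-1.34  0.63  1.28  1.79 -0.64  1.23 -2.89]
3.39 32.0 -1 [ 0.42  0.82 -1.41  1.68  0.82  1.38  2.15]
```

View pics/top3.png

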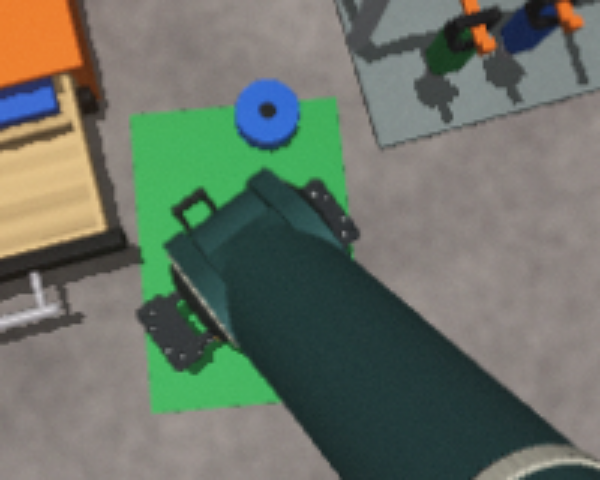

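The driver lies on the mat with its loop at crop pixel (195,210), and the fingers are open at 43 mm. I'll back off, check it, take it up again from above and carry it to the tray.

Run:
```python
from plan import *; import pickle
best=pickle.load(open("pl2.pkl","rb"))
robot.servo_line([450,-5,110],feed=120); robot.hold(.2)
viewer.read_camera("wrist"); print(pin("red_driver","wrist"),robot.observe()["t"])
m=viewer.silhouettes("red_driver","wrist")
if m: # back-project onto handle mid height
    i=viewer.camera_info("wrist"); yy,xx=np.where(m[0]["mask"]); K=np.array(i["camera_matrix"])
    s=cv2.undistortPoints(np.c_[xx,yy].astype(float)[:,None],K,np.array([i["k1"],0,0,0.]))[:,0]; d=np.c_[s,np.ones(len(s))]@np.array(i["R"]); c=-np.array(i["R"]).T@np.array(i["t"])
    W=c+d*((20-c[2])/d[:,2])[:,None]; (cx,cy),(w,h),an=cv2.minAreaRect(W[:,:2].astype(np.float32)); print("rect",cx,cy,w,h,an,"expected angle 28.6deg")
robot.servo_line([450,-5,40],feed=150); robot.servo_line([450,-5,6.5],feed=60)
grip(0,35); ob=robot.observe(); print("w",ob["grip_width"]*92,ob["t"])
robot.servo_line([450,-5,60],feed=80); robot.servo_line([450,-5,240],feed=200)
ob=robot.observe(); print("w",ob["grip_width"]*92,path(np.array(ob["joints"]),best[3]))
viewer.read_camera("scene"); print(pin("red_driver","scene"))
```

```text
[(0.66, array([450.6,  -6. ,  17.9]))] 34.1417
rect 447.58941650390625 -5.5043792724609375 195.4264678955078 36.051544189453125 27.625106811523438 expected angle 28.6deg
w 30.1989796596502 35.8667
w 29.70247521645095 63.9997556135649
[(0.75, array([454.6,  -7.1, 249.5]))]
```

Run:
```python
from plan import *; import pickle
best=pickle.load(open("pl2.pkl","rb")); t=CB([-178.5,0,0]); o=rot([0,0,-1],CBd([best[2],0,0]))
robot.goto_joints(best[3]); ob=robot.observe(); print(ob["t"],ob["tcp_pos"],t,ob["grip_width"]*92)
im=viewer.read_camera("wrist"); print(pin("tray","wrist"),pin("red_driver","wrist"),pin("cabinet_drawer0_handle","wrist")); 
im=im[:,:,::-1].copy()
pl=[proj("wrist",CB([-178.5+x,y,128])).round().astype(int).tolist() for x,y in((-46,-114),(46,-114),(46,114),(-46,114))]
cv2.polylines(im,[np.array(pl)],True,(255,255,0),1); cv2.imwrite("pics/w4.png",im)
```

```text
38.8333 [539.13705445 233.2209271  239.33213043] [539.07641742 234.82942907   0.        ] 29.648770460833795
[] [(0.94, array([541. , 232.3, 247.3]))] [(0.92, array([440.6, 216.6, 114.5]))]
```

View pics/w4.png

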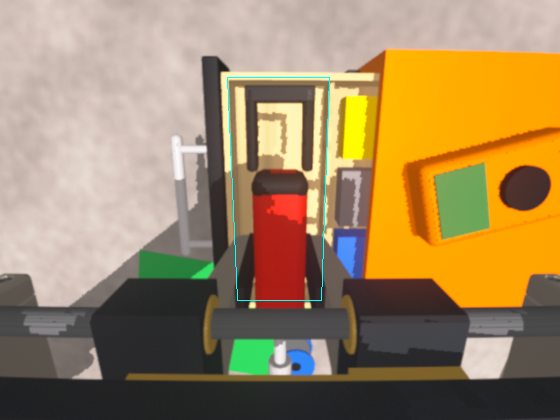

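The driver is aligned over the compartment, and the outline fits the rim at columns 228–328. I'll lower it until it touches, then release.

Run:
```python
from plan import *; import pickle
best=pickle.load(open("pl2.pkl","rb")); t=CB([-178.5,-2,0]); o=rot([0,0,-1],CBd([best[2],0,0]))
robot.servo_line(t+[0,0,150],feed=120,rotation=o); f00=np.array(robot.observe()["contact_force"])
robot.servo_line(t+[0,0,97],feed=80); robot.hold(.2); f0=np.array(robot.observe()["contact_force"]); print(f0-f00)
for z in np.arange(96,84.5,-1):
    robot.servo_line(t+[0,0,z],feed=20); robot.hold(.1); f=np.array(robot.observe()["contact_force"])-f0
    if abs(f[2])>2.5: break
print(z,f.round(2)); 
if z<93:
    grip(0.45); robot.hold(.3); robot.servo_line(t+[0,0,150],feed=80); robot.servo_line(t+[0,0,280],feed=200)
    viewer.read_camera("wrist"); print(pin("red_driver","wrist"),pin("cabinet_drawer0_handle","wrist"),t)
    cv2.imwrite("pics/w5.png",viewer.read_camera("wrist")[:,:,::-1])
print(robot.observe()["t"])
```

```text
[-0.32678307 -0.94525345 -0.68534603]
89.0 [0.43 0.02 7.75]
[(0.88, array([538. , 232.9,  95.8]))] [(0.87, array([438. , 216.5, 115.5]))] [539.3416339  232.84709201   0.        ]
46.3333
```

View pics/w5.png

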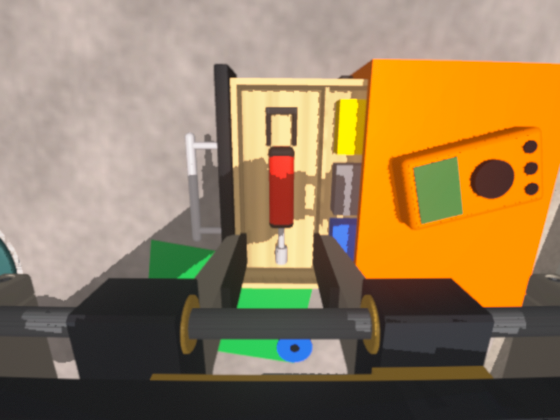

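The driver lies flat in the front compartment. Its handle centre (row 188) is level with the drawer handle's middle (row 187), it is centred across (column 281 between walls 240 and 320), and the robot is clear. I'm handing it in.

```bash
python3 -c "
from h import *
print(robot.job_done())"
```

```text
the job is handed in; nothing more can be done
None
```

I laid the red driver flat in the open top drawer's front compartment, after setting it on the mat, letting go and picking it up again from above. I handed the job in at about 46 s; no verdict came back, and I didn't re-measure the other objects after the last placing.

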